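# Hang up the scoop, peel off the top tray and show it over the light panel

### The job

A scoop has been left lying across the stack of nested sample trays: hang it by its eye on the free hook of the tool stand. Then fetch the top tray for inspection: the trays grip one another and would come up together, so peel it off by lifting its tab corner, the opposite corner coming away last, leaving the rest of the stack and everything else on the bench where they are. Finish while still holding the tray freely in the air, level, about a hand's breadth above the middle of the light panel: do not put it down or let go.

Things in the scene. Friction and masses are not known exactly. Their poses are not given: they have to be found in the camera images.
- scoop_grip (a point): Stainless scoop, 60-95 g, at first lying flat across the two long rims of the top tray. This point is on its flat handle bar (13 mm wide, 6 thick, 124 long), half-way up, 32 mm from the bar's eye end. Axes: x along the handle towards the eye, z up while it lies flat. The bowl (54 long, 38 wide, 15 mm below the handle's underside) begins 92 mm from here the other way, outside the rim.
- scoop_eye (a point): Centre of the scoop's eye, a flat ring at the handle's end: hole 16 mm across, outside 28 mm, 5 mm thick; 44 mm from scoop_grip along x. Its axes are the scoop's.
- scoop: The scoop as a whole, 204 mm long (see scoop_grip); origin under the handle, 28 mm from scoop_grip towards the bowl. The centre of mass is another 29 mm on.
- hook (a point): Top of the free hook's upturned end (vertical, 24 mm tall, of 6 mm rod), 279 mm above the bench. From its foot the rod runs back 50 mm along x to the crossbar. Axes: x from the hook's end to the crossbar, z up. The bend's upper face is 25 mm below this point: an eye lowered flat over the end, handle towards -x, drops to there; let go, the tool swings down and hangs.
- stand: Fixed steel tool stand: origin on the bench straight below the free hook's end, axes as the hook's. Base plate 12 mm high (x 10 to 120, y -140 to 30 mm), upright at (50, -55) mm, level crossbar 11 mm thick, its axis 262 mm up, from y = -150 to 35 mm at x = 50. A second hook at y = -110 mm has a spatula hanging on it.
- tray_tab (a point): Grip tab of the top tray: a block 20 mm wide and 9 tall that sticks out level 26 mm from the tray's +x, -y corner, at 45 degrees (towards (+1,-1) in the tray's axes). This point is the middle of the part that sticks out, half-way up. Under it are 9 mm of free space: the tabs of the trays below alternate between this corner and the opposite one. Axes: the tray's, z up.
- tray_far (a point): The corner of the top tray opposite the tab, at the underside of the rim, where it rests on the next tray. The tab point is 179 mm from it horizontally.
- tray_center (a point): Middle of the top tray, half-way up. Formed white plastic, 70 g, 110 (x) x 150 (y) x 30 mm high, rim 8 mm wide and 9 tall, sloping walls 1.7 mm, floor 2 mm; tray_tab lies at (57, -77, +10.5) mm from here. Nested rim on rim, it is gripped near its four corners by springy nubs of the tray below: each holds with about 1.6 N until raised 5 mm. Lifted straight, the stack tends to come along.
- tray: The top tray as a whole; origin under the middle of its floor, 15 mm below tray_center, same axes.
- stack_top (a point): Middle of the top of the remaining stack of seven trays (rim level, 90 mm above the bench), 0.54 kg altogether, standing loose in a fixed steel caddy: base plate 128 x 168 x 6 mm and eight 6 mm rods round the stack, 66 mm tall, 1 mm off its sides. Axes as the tray's. The top tray's rim ends 9 mm above this, 99 mm above the bench.
- stack: The remaining stack of seven trays; origin under its middle, 6 mm above the bench on the caddy's plate.
- panel_top (a point): Middle of the luminous top of the fixed flat light panel, 25 mm above the bench; housing 150 mm (x) by 200 mm (y).
- amber: Amber reagent bottle, 62 mm across, 150 tall; origin under its middle. Bystander.
- washer: White wash bottle, 68 mm across, 170 tall; origin under its middle. Bystander.
- beaker: Glass beaker, 66 mm across, 85 tall; origin under its middle. Bystander.
- jar: Small white sample jar, 36 mm across, 55 tall; origin under its middle. Bystander.
- petri: Petri dish with lid, 93 mm across, 18 tall; origin under its middle. Bystander.
- marker: Marker pen lying down, 130 mm long (along its x), 14 thick; origin under it. Bystander.
- vialrack: Rack of vials, 90 x 190 mm, 67 tall; origin under its middle. Bystander.
Mind the look-alikes: they are no part of the job. Leave any purple look-alike of the stack alone. Leave any red look-alike of the tray alone.

How it is judged:
On the way, in this order (a step that is already met when the one before it is completed fails the run):
1. the scoop hangs by its eye on the free hook, let go (x of scoop_eye in the frame of hook between -0.008 and 0.045 m and y of scoop_eye in the frame of hook between -0.011 and 0.011 m and z of scoop_eye in the frame of hook between -0.045 and -0.017 m and angle between scoop_eye's own x axis and vertical below 0.9 rad and contact force between scoop and the fingers below 0.1 N), for 0.2 s.
2. the top tray is peeled: its tab corner is up by over 10 mm while the opposite corner still sits on the stack (z of tray_tab in the frame of stack_top above 0.0145 m and z of tray_far in the frame of stack_top below 0.003 m and horizontal distance between tray_center and stack_top below 0.02 m and contact force between tray and the fingers above 0.3 N), for 0.1 s.
At the end, for the whole second after the job is handed in: Tray held still by the fingers, clear of stack and stand, level within 15 deg, its middle within 45 mm of the light panel's middle and 55-190 mm above it; scoop hanging by its eye on the free hook, let go; rest of the stack upright, within 25 mm of where it stood (all of step 1 and contact force between tray and the fingers above 0.5 N and horizontal distance between tray_center and panel_top below 0.045 m and z of tray_center in the frame of panel_top between 0.055 and 0.19 m and angle between tray_center's own z axis and vertical below 0.26 rad and linear speed of tray below 0.05 m/s and contact force between tray and stack below 0.05 N and contact force between tray and stand below 0.05 N and distance of stack_top from where it was at the start of the episode below 0.025 m and angle between stack_top's own z axis and vertical below 0.05 rad); the arm keeps its last pose, push and grip.
It fails at once if the rest of the stack is lifted, tipped or dragged (height (world z) of stack_top above 0.1 m or angle between stack_top's own z axis and vertical above 0.12 rad or distance of stack_top from where it was at the start of the episode above 0.035 m).
It fails at once if a bystander is pushed or toppled (distance of any of amber, washer, beaker, jar, petri, marker, vialrack from where it was at the start of the episode above 0.03 m or angle between any of amber, washer, beaker, jar, petri, vialrack's own z axis and vertical above 0.4 rad).
It also fails if it takes over 61 s, if anything falls off the work surface, if the arm or the gripper's body presses on something with over 40 N, if the wrist force passes 120 N, or if a joint passes its speed limit or range.

### The arm

A 6-joint arm with a two-finger parallel gripper is mounted at the origin on the work surface. World frame = base frame: x ahead of the robot, y to its left, z up, the work surface at z = 0. Lengths are in m, angles in rad, forces in N, time in s.
With the tool pointing down it reaches from about 0.275 to 0.875 m from the base axis. Payload 12.5 kg.
Tool frame: the origin (TCP) lies midway between the tips of the shut fingers; the grasp point (between the pads) lies 19 mm behind it; x points along the fingers, y is the direction in which the jaws open and shut, and the axes are right-handed (so a half turn about x gives the same grasp; the last joint's range is limited). The gripper opens to 85 mm and grips with 20 to 120 N. Pads are 22 mm wide; open, the fingers measure 114 mm over their backs; the gripper's body (76 mm by 85 mm) begins 54 mm behind the grasp point. The pads swing forward as they close: fully open they stand 13 mm farther back than shut.
Start: joints at [-1.378, 0.351, 1.652, -0, 1.139, -0.085], TCP at [0.151, -0.529, 0.231] pointing down, gripper open.
Joint ranges: [-2.75, 2.75], [-0.79, 2.1], [0.01, 2.65], [-1.57, 4.71], [0.07, 3.14], [-2.87, 2.87]. Speed limits (rad/s): [2.22, 2.22, 2.79, 3.14, 3.14, 3.14].

### API

Orientations are given as a rotation vector (axis times angle).
In Python, from plant import bot gives the robot as it stands.
- The arm moves only by the tool move_arm, never from a script. Its argument "steps" is a list of rows, each a list of 5 numbers: the finger opening in mm, from 0 to 85.4, then the shift along the tool's x, y, z in mm, then the turn about the tool's x in rad. A call has exactly 8 rows; each row is the pose to reach, as a shift and turn from the pose commanded when the call began, along the tool's axes at that moment; what a row does not reach only later rows make up. A row lasts 1/12 s, in which the tool goes at most 41.7 mm and 7.16 degrees, less where a joint would pass 70% of its speed; a pose out of reach is approached as far as the arm can. A call with a gripper value outside its range is refused whole. The fingers move at their own pace and stop on an object; the grip force is fixed at half the most. Time passes only in rows, so rows that repeat a pose let the fingers close, or fill a call up. It gives the time, the measured TCP pose, the force and the opening at its end, in the units of the state.
- bot.sense(): the state, without advancing time (a new reading comes with each control period).
- bot.camera(name): name is "side" or "top" or "wrist"; returns a dict with "image" (400x640x3 uint8, red, green, blue), "fov_y" (degrees; the focal length in pixels is half the picture's height over the tangent of half this angle, whatever the lens; pixels are square), "cx", "cy" (the principal point, pixels), "position" and "attitude" of the camera in the world; the wrist camera has in their place "mount" (4x4, takes a point from camera to tool coordinates, whose origin is the TCP and whose axes are the tool frame's). Camera axes: x right, y down, z forward; pixel columns grow to the right and rows downward; lengths in m; the calibration is good to about 2 mm. The wrist camera is an equidistant fisheye: a pixel r from the principal point sees the ray r / f radians off the axis. A picture is of the moment at which its call begins: read the wrist's pose just before it. There is no depth.
- bot.sign_off(): hands the job in, once; it reports no verdict.
The state is a dict: "time": time; "q": joint angles; "dq": joint speeds; "tau": joint torques, N m; "eef_pos": TCP position; "tcp_rot": TCP orientation; "wrist_force": force on the tool from outside, world axes, zero at the start; "ft_torque": the same for the moment, N m; "opening": opening from 0.0 (shut) to 1.0 (fully open).
Only numpy, scipy, OpenCV 4.12 (cv2) and the standard library are available. Lean on these libraries where they do the work, as an engineer would, in place of code of your own. Each camera call takes 0.05 s, during which the arm holds its last target. There are 200 camera calls.

## Working session

There is one attempt and no reset: what is moved stays moved. The work goes in short steps, Python scripts to look and compute and a tool call to move; the robot and the scene stay as the last step left them, time stands still between calls to the robot, and variables do not carry over. Pictures are saved under pics/ and viewed, about 8 in all and at most 12, crops included, and the job is handed in when it is done.

Besides the shell and the picture viewer there is one more tool, called after "Request:" by a JSON object that holds its "api" and its "payload", one argument or row to a line. move_arm: Moves the arm, as the interface text tells. Its arguments: {"type":"object","properties":{"steps":{"type":"array"}},"required":["steps"]}

```bash
ls; mkdir -p pics
cat > h.py <<'E'
import numpy as np, cv2
from scipy.spatial.transform import Rotation as R
from plant import bot
def shot(n,f=None):
    s=bot.sense(); c=bot.camera(n)
    if f: cv2.imwrite('pics/'+f,c['image'][:,:,::-1])
    return c,s
def campose(c,s):
    if 'mount' in c:
        T=np.eye(4);T[:3,:3]=R.from_rotvec(s['tcp_rot']).as_matrix();T[:3,3]=s['eef_pos'];T=T@np.array(c['mount']);return T[:3,3],T[:3,:3]
    a=np.array(c['attitude']); 
    M=a if a.shape==(3,3) else R.from_rotvec(a).as_matrix()
    return np.array(c['position']),M
def ray(c,s,u,v):
    p,M=campose(c,s);f=200/np.tan(np.radians(c['fov_y'])/2)
    x,y=u-c['cx'],v-c['cy']
    if 'mount' in c:
        r=np.hypot(x,y);t=r/f;d=np.array([x/r*np.sin(t),y/r*np.sin(t),np.cos(t)]) if r>0 else np.array([0,0,1.])
    else: d=np.array([x/f,y/f,1])
    return p,M@(d/np.linalg.norm(d))
def onz(c,s,u,v,z):
    p,d=ray(c,s,u,v);return p+d*(z-p[2])/d[2]
def proj(c,s,P):
    p,M=campose(c,s);f=200/np.tan(np.radians(c['fov_y'])/2)
    q=M.T@(np.array(P)-p)
    if 'mount' in c:
        r=np.hypot(q[0],q[1]);t=np.arctan2(r,q[2]);return c['cx']+f*t*q[0]/r,c['cy']+f*t*q[1]/r
    return c['cx']+f*q[0]/q[2],c['cy']+f*q[1]/q[2]
def tri(r1,r2):
    (p,d),(q,e)=r1,r2;A=np.stack([d,-e],1);t=np.linalg.lstsq(A,q-p,rcond=None)[0]
    a,b=p+t[0]*d,q+t[1]*e;return (a+b)/2,np.linalg.norm(a-b)
E
python3 - <<'E'
from h import *
for n in ['top','side','wrist']:
    c,s=shot(n,n+'1.png');print(n,{k:v for k,v in c.items() if k!='image'})
print(s)
E
```

```text
pics
top {'fov_y': 52.021866634933986, 'cx': 319.3211283875157, 'cy': 204.4551828125545, 'position': array([ 0.42833852, -0.00338186,  1.46323174]), 'attitude': array([-2.1998319 ,  2.19410619, -0.08012338])}
side {'fov_y': 42.585182311407394, 'cx': 326.551828835123, 'cy': 201.33289297479445, 'position': array([ 0.41381003, -1.14289357,  1.06691949]), 'attitude': array([-2.21908344,  0.11459772, -0.03651739])}
wrist {'fov_y': 65.70646984690485, 'cx': 316.7733656364903, 'cy': 205.81489800716622, 'mount': array([[ 3.69822777e-04, -3.08862197e-01,  9.51106727e-01,
        -1.42742638e-01],
       [ 9.99998991e-01, -1.19056391e-03, -7.75457232e-04,
        -3.57870576e-04],
       [ 1.37186277e-03,  9.51106054e-01,  3.08861445e-01,
        -8.00900905e-02],
       [ 0.00000000e+00,  0.00000000e+00,  0.00000000e+00,
         1.00000000e+00]])}
{'time': 0.1, 'q': array([-1.37758911e+00,  3.51194530e-01,  1.65232964e+00,  2.82744182e-05,
        1.13913464e+00, -8.46197601e-02]), 'dq': array([ 1.16464665e-03, -1.82644666e-03, -5.29681260e-04,  4.40443906e-05,
        4.07287452e-04, -1.34856204e-04]), 'tau': array([ 1.08000822e-03, -5.06830323e+01, -2.91878361e+01, -3.30069327e-05,
        2.68228257e-03, -8.13194333e-06]), 'eef_pos': array([ 0.15081099, -0.52861562,  0.23081717]), 'tcp_rot': array([ 2.07307635,  0.29095293, -2.07314379]), 'wrist_force': array([-0.19383478,  0.49826975, -0.90033571]), 'ft_torque': array([-0.03576117,  0.00896799,  0.01721302]), 'opening': 0.9953648397193752}
```

View pics/top1.png

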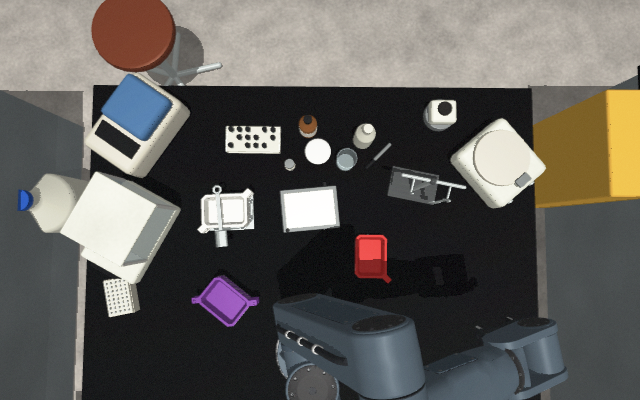

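View pics/side1.png

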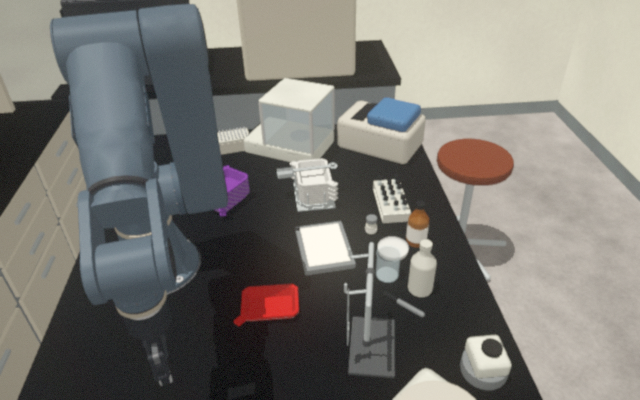

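Top view: white stack (228,211) with the scoop across it (eye 217,189, bowl 221,238), panel (310,208), stand (425,185). Look-alikes are the purple stack (224,300) and the red tray (371,255). I choose the white stack and check it in one close crop.

Run:
```python
import cv2,numpy as np
t=cv2.imread('pics/top1.png');s=cv2.imread('pics/side1.png')
def cr(im,u,v):
    c=im[v:v+60,u:u+80];return cv2.resize(c,(400,300),interpolation=cv2.INTER_CUBIC)
a=np.hstack([cr(t,190,175),cr(t,387,155)]);b=np.hstack([cr(s,270,152),cv2.resize(s[235:385,330:430+100],(400,300),interpolation=cv2.INTER_CUBIC)])
cv2.imwrite('pics/crop1.png',np.vstack([a,b]))
```

```text
(no output)
```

View pics/crop1.png

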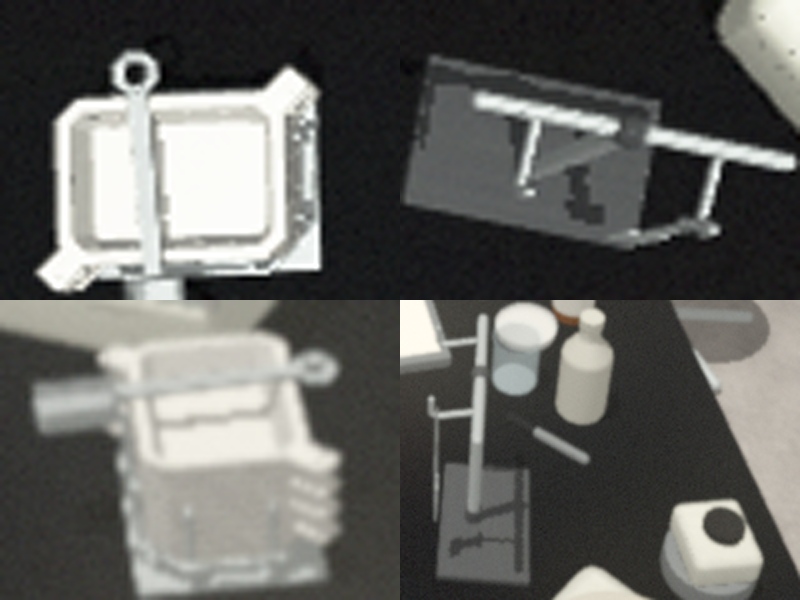

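The crop confirms the white stack: scoop eye at top pixel (217,189), tabs at (249,191) and (202,229). The free hook's end is at top pixel (412,192), the crossbar end nearer to it, and the spatula hangs on the other hook. Now numbers.

Run:
```python
from h import *
t,s=shot('top');d,_=shot('side')
np.set_printoptions(precision=4,suppress=True)
T=lambda u,v:(190+u/5,175+v/5); H=lambda u,v:(387+u/5,155+v/5)
S=lambda u,v:(270+u/5,152+v/5); S2=lambda u,v:(330+u/2,235+v/2)
P=lambda n,a,z:print(n,onz(t,s,*a,z))
P('eye',T(135,72),.102);P('bowlstart',T(151,275),.102)
P('tabUR end',T(303,75),.099);P('tabLL',T(45,280),.099)
for n,a in [('rimUL',(62,108)),('rimLL',(65,258)),('rimLR',(285,250)),('rimUR',(280,95))]:P(n,T(*a),.099)
P('hookend',H(125,190),.279);P('hookroot',H(137,120),.262);P('barL',H(75,100),.262);P('barR',H(397,163),.262);P('hook2',H(310,228),.279);P('hook2root',H(320,158),.262)
print('eye',tri(ray(t,s,*T(135,72)),ray(d,s,*S(318,368-300))))
print('tabUR',tri(ray(t,s,*T(295,82)),ray(d,s,*S(325,455-300))))
print('tabLL',tri(ray(t,s,*T(60,272)),ray(d,s,*S(110,355-300))))
print('hook2',tri(ray(t,s,*H(310,228)),ray(d,s,*S2(431-400,402-300))))
print('hook1',tri(ray(t,s,*H(125,190)),ray(d,s,*S2(445-400,342-300))))
im=t['image'].astype(int);m=((im.min(2)>225)).astype('uint8')
for c in cv2.findContours(m,0,1)[0]:
    if cv2.contourArea(c)>800:
        (u,v),wh,a=cv2.minAreaRect(c);print('white',(u,v),wh,a,onz(t,s,u,v,.025))
c,s=shot('wrist')
p,M=campose(c,s);print(p,M,R.from_rotvec(s['tcp_rot']).as_matrix())
```

```text
eye [0.5595 0.3197 0.102 ]
bowlstart [0.4249 0.3068 0.102 ]
tabUR end [0.5582 0.2086 0.099 ]
tabLL [0.4214 0.3774 0.099 ]
rimUL [0.5356 0.3684 0.099 ]
rimLL [0.436  0.3645 0.099 ]
rimLR [0.4416 0.2191 0.099 ]
rimUR [0.5448 0.2238 0.099 ]
hookend [ 0.5339 -0.2878  0.279 ]
hookroot [ 0.577  -0.2995  0.262 ]
barL [ 0.5887 -0.2629  0.262 ]
barR [ 0.552  -0.4535  0.262 ]
hook2 [ 0.5121 -0.3955  0.279 ]
hook2root [ 0.5548 -0.4078  0.262 ]
eye (array([0.5622, 0.3202, 0.0996]), np.float64(0.004838184043700671))
tabUR (array([0.5555, 0.2133, 0.1024]), np.float64(0.004548710136692664))
tabLL (array([0.4252, 0.3704, 0.0887]), np.float64(0.0029279403021473193))
hook2 (array([ 0.5132, -0.3984,  0.2705]), np.float64(0.0010873835988463073))
hook1 (array([ 0.5396, -0.2938,  0.2554]), np.float64(0.0071584488609095385))
white (309.4917297363281, 208.5789031982422) (34.909420013427734, 49.47057342529297) 84.64418029785156 [0.5004 0.0129 0.025 ]
white (112.53855895996094, 226.95175170898438) (87.03547668457031, 80.09049987792969) 29.167613983154297 [0.4344 0.6983 0.025 ]
white (252.5, 139.5) (25.0, 53.0) 90.0 [0.7448 0.2156 0.025 ]
[ 0.2278 -0.5065  0.3738] [[ 0.2729 -0.9149 -0.2973]
 [-0.962  -0.2598 -0.0834]
 [-0.0009  0.3088 -0.9511]] [[-0.0001  0.2742 -0.9617]
 [ 0.0005 -0.9617 -0.2742]
 [-1.     -0.0005 -0.0001]]
```

Heights agree: the upper-right tab triangulates to about 0.10 m and the other to 0.089 m, so the top tray's tab is at +x,-y. The eye-to-bowl length is 135 mm against 136 expected. Next I move over the scoop.

```bash
cat >> h.py <<'E'
np.set_printoptions(precision=4,suppress=True)
def go(p,yaw=None,s=None):
    "shift (mm) in tool axes and turn; yaw = heading of tool -z"
    s=s or bot.sense();M=R.from_rotvec(s['tcp_rot']).as_matrix()
    y0=np.arctan2(-M[1,2],-M[0,2]);turn=0 if yaw is None else -(yaw-y0)
    print('at',s['time'],s['eef_pos'],'yaw',y0,'F',s['wrist_force'],'op',s['opening'])
    print('shift',np.round(M.T@(np.array(p)-s['eef_pos'])*1000,1),'turn',round(turn,3))
E
python3 -c "
from h import *
go([.516,.3155,.2],np.radians(5.5))"
```

```text
at 0.3 [ 0.1508 -0.5288  0.2311] yaw 0.27776369474067986 F [-0.2888  0.2641 -0.5238] op 1.001807822292846
shift [  31.4 -711.8 -582.7] turn 0.182
```

Request:
{"api": "move_arm", "payload": {
  "steps": [
    [85, -40, -10, -8, 0.1],
    [85, -75, -30, -25, 0.182],
    [85, -80, -62, -51, 0.182],
    [85, -80, -93, -76, 0.182],
    [85, -80, -124, -101, 0.182],
    [85, -80, -155, -127, 0.182],
    [85, -80, -186, -152, 0.182],
    [85, -80, -217, -177, 0.182]
  ]
}}

```text
time: 0.97
eef_pos: [0.2617, -0.2698, 0.3113]
tcp_rot: [2.173, 0.103, -2.172]
wrist_force: [1.1, 0.3, 0.3]
opening: 0.991
```

```bash
python3 -c "
from h import *
go([.516,.3155,.2],np.radians(5.5))"
```

```text
at 0.9667 [ 0.2617 -0.2698  0.3113] yaw 0.09529314562554825 F [1.0523 0.2644 0.326 ] op 0.9908799059781424
shift [ 111.2 -558.5 -308.8] turn -0.001
```

Request:
{"api": "move_arm", "payload": {
  "steps": [
    [85, 0, -35, -19, 0],
    [85, 0, -70, -38, 0],
    [85, 0, -105, -57, 0],
    [85, 0, -140, -76, 0],
    [85, 0, -175, -95, 0],
    [85, 0, -210, -114, 0],
    [85, 0, -245, -133, 0],
    [85, 0, -280, -154, 0]
  ]
}}

```text
time: 1.63
eef_pos: [0.3881, 0.0239, 0.3116]
tcp_rot: [2.173, 0.104, -2.171]
wrist_force: [0.7, -1.4, 0.5]
opening: 0.998
```

Request:
{"api": "move_arm", "payload": {
  "steps": [
    [85, 10, -35, -19, 0],
    [85, 20, -70, -38, 0],
    [85, 30, -105, -57, 0],
    [85, 45, -140, -76, 0],
    [85, 60, -175, -95, 0],
    [85, 80, -210, -114, 0],
    [85, 100, -245, -133, 0],
    [85, 111, -276, -154, 0]
  ]
}}

```text
time: 2.3
eef_pos: [0.5124, 0.3089, 0.1998]
tcp_rot: [2.17, 0.104, -2.174]
wrist_force: [1.6, -0.1, 0.5]
opening: 0.999
```

```bash
python3 -c "
from h import *
c,s=shot('wrist','w1.png')
go([.516,.3155,.2],np.radians(5.5))
for n,p in dict(grip=[.5157,.3155,.102],eye=[.5595,.3197,.102],tab=[.5504,.2201,.0945],ctr=[.4895,.294,.099]).items(): print(n,proj(c,s,p))"
```

```text
at 2.35 [0.5141 0.3133 0.1967] yaw 0.09756698486771076 F [-5.4464  0.4293 -2.8152] op 0.9893149035135751
shift [-3.3 -2.  -2.1] turn 0.002
grip (np.float64(309.86439076762485), np.float64(203.19455940919215))
eye (np.float64(309.50770069360584), np.float64(149.3914173356845))
tab (np.float64(425.65745046060863), np.float64(172.0579891890629))
ctr (np.float64(332.3235993144886), np.float64(233.4919920312134))
```

View pics/w1.png

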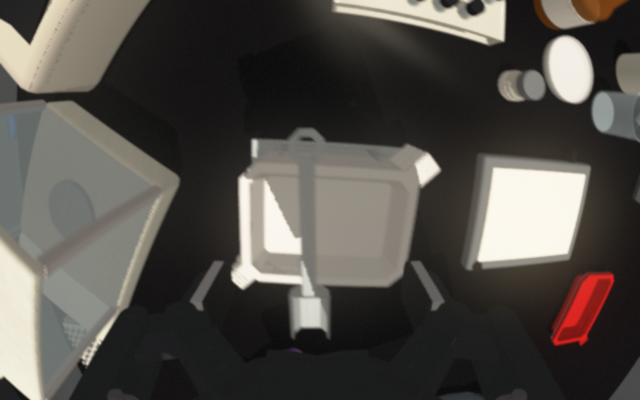

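```bash
python3 -c "
from h import *
c,s=shot('wrist','w2.png')
c,s=shot('wrist','w2.png')
go([.516,.3155,.2],np.radians(5.5))
for n,p in dict(grip=[.5157,.3155,.102],eye=[.5595,.3197,.102],tab=[.5504,.2201,.0945],ctr=[.4895,.294,.099]).items(): print(n,proj(c,s,p))
im=cv2.imread('pics/w2.png');cv2.imwrite('pics/w2c.png',cv2.resize(im[110:310,220:450],(690,600),interpolation=cv2.INTER_CUBIC))"
```

```text
at 2.45 [0.5126 0.3087 0.1996] yaw 0.09799321989836307 F [-0.3029  0.0562 -0.0737] op 0.9964593782282042
shift [-0.5 -6.5 -4.1] turn 0.002
grip (np.float64(311.7524235007922), np.float64(204.4985950014295))
eye (np.float64(311.6062694823999), np.float64(150.38688209196903))
tab (np.float64(428.0667285098714), np.float64(173.41508234733539))
ctr (np.float64(334.1676477570797), np.float64(234.91227883179397))
```

View pics/w2c.png

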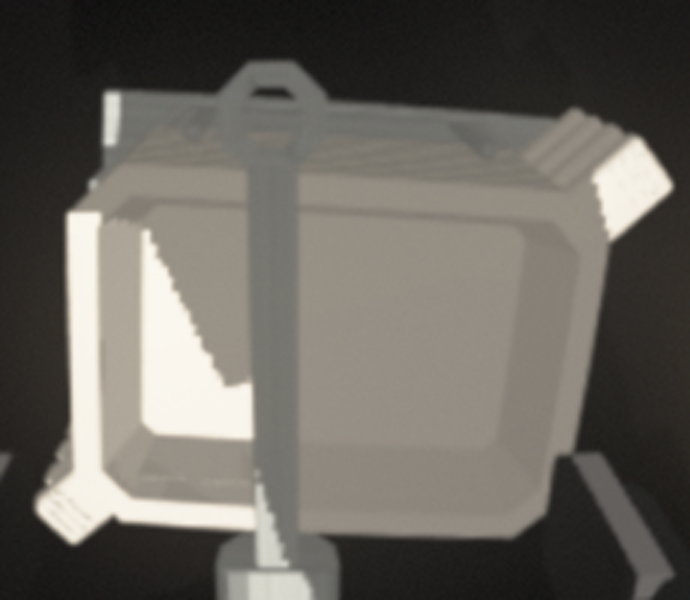

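```bash
python3 -c "
from h import *
c,s=shot('wrist')
print(onz(c,s,310.7,146,.102))
for a in [(311.2,190),(311.3,250)]: print(onz(c,s,*a,.105))
for a in [(656,162),(640,138),(672,186),(635,187)]: print('tab',onz(c,s,220+a[0]/3,110+a[1]/3,.099))
go([.5187,.316,.089],np.radians(5.5))"
```

```text
[0.5624 0.3188 0.102 ]
[0.5279 0.3152 0.105 ]
[0.4753 0.3103 0.105 ]
tab [0.5597 0.2112 0.099 ]
tab [0.5658 0.2173 0.099 ]
tab [0.5536 0.2049 0.099 ]
tab [0.5519 0.2163 0.099 ]
at 2.5 [0.5125 0.3075 0.2008] yaw 0.09699697054628678 F [1.0117 0.3097 0.0191] op 0.9995255865244053
shift [111.8  -7.9  -7.2] turn 0.001
```

Request:
{"api": "move_arm", "payload": {
  "steps": [
    [35, 10, -3, -3, 0],
    [35, 30, -7, -7, 0],
    [35, 50, -7, -7, 0],
    [35, 70, -7, -7, 0],
    [35, 90, -7, -7, 0],
    [35, 105, -7, -7, 0],
    [35, 112, -7, -7, 0],
    [35, 112, -7, -7, 0]
  ]
}}

```text
time: 3.17
eef_pos: [0.5186, 0.3138, 0.0889]
tcp_rot: [2.171, 0.102, -2.174]
wrist_force: [0.1, -0.4, -0.3]
opening: 0.412
```

Request:
{"api": "move_arm", "payload": {
  "steps": [
    [0, 0, 0, 0, 0],
    [0, 0, 0, 0, 0],
    [0, 0, 0, 0, 0],
    [0, 0, 0, 0, 0],
    [0, 0, 0, 0, 0],
    [0, 0, 0, 0, 0],
    [0, 0, 0, 0, 0],
    [0, 0, 0, 0, 0]
  ]
}}

```text
time: 3.83
eef_pos: [0.5199, 0.315, 0.0912]
tcp_rot: [2.175, 0.105, -2.17]
wrist_force: [-1.3, -2.7, 6.4]
opening: 0.133
```

```bash
python3 -c "
from h import *
c,s=shot('wrist','w3.png')
go([.519,.316,.2])"
```

```text
at 3.8833 [0.5199 0.315  0.0912] yaw 0.0957218250636559 F [-0.0237 -1.5965  7.1085] op 0.1286945760736348
shift [-108.8   -1.1    0.5] turn 0
```

Request:
{"api": "move_arm", "payload": {
  "steps": [
    [0, -10, 0, 0, 0],
    [0, -30, 0, 0, 0],
    [0, -60, 0, 0, 0],
    [0, -95, 0, 0, 0],
    [0, -130, 0, 0, 0],
    [0, -165, 0, 0, 0],
    [0, -200, 0, 0, 0],
    [0, -225, 0, 0, 0]
  ]
}}

```text
time: 4.55
eef_pos: [0.5192, 0.315, 0.3192]
tcp_rot: [2.177, 0.106, -2.169]
wrist_force: [1.1, -0.2, -0.6]
opening: 0.133
```

```bash
python3 -c "
from h import *
go([.4907,-.2795,.315],-.19)"
```

```text
at 4.55 [0.5192 0.315  0.3192] yaw 0.095961552141459 F [ 1.1443 -0.2256 -0.5934] op 0.132728609620072
shift [  3.  589.   85.4] turn 0.286
```

Request:
{"api": "move_arm", "payload": {
  "steps": [
    [0, -5, 20, 3, 0],
    [0, -10, 52, 8, 0.05],
    [0, -10, 87, 13, 0.1],
    [0, -10, 122, 18, 0.15],
    [0, -10, 157, 23, 0.2],
    [0, -10, 192, 28, 0.25],
    [0, -10, 227, 33, 0.286],
    [0, -10, 262, 38, 0.286]
  ]
}}

```text
time: 5.22
eef_pos: [0.5057, 0.0489, 0.3257]
tcp_rot: [-2.122, 0.204, 2.119]
wrist_force: [1.4, -0.7, -0.1]
opening: 0.131
```

```bash
python3 -c "
from h import *
go([.4907,-.2795,.315],-.19)"
```

```text
at 5.2167 [0.5057 0.0489 0.3257] yaw -0.19224664309336478 F [ 1.386  -0.7385 -0.0732] op 0.13083282179631825
shift [ 10.7 325.2 -48. ] turn -0.002
```

Request:
{"api": "move_arm", "payload": {
  "steps": [
    [0, 0, 38, -6, 0],
    [0, 0, 78, -12, 0],
    [0, 0, 118, -18, 0],
    [0, 0, 158, -24, 0],
    [0, 0, 198, -30, 0],
    [0, 0, 238, -36, 0],
    [0, 0, 272, -42, 0],
    [0, 0, 300, -48, 0]
  ]
}}

```text
time: 5.88
eef_pos: [0.496, -0.2557, 0.3256]
tcp_rot: [-2.122, 0.204, 2.12]
wrist_force: [0.7, -0.5, -0.8]
opening: 0.131
```

Request:
{"api": "move_arm", "payload": {
  "steps": [
    [0, 3, 15, 0, 0],
    [0, 7, 22, 0, 0],
    [0, 10, 25, 0, 0],
    [0, 10, 25, 0, 0],
    [0, 10, 25, 0, 0],
    [0, 10, 25, 0, 0],
    [0, 10, 25, 0, 0],
    [0, 10, 25, 0, 0]
  ]
}}

```text
time: 6.55
eef_pos: [0.4923, -0.2772, 0.3151]
tcp_rot: [-2.123, 0.202, 2.122]
wrist_force: [-0.4, 0.5, -1.1]
opening: 0.131
```

```bash
python3 -c "
from h import *
c,s=shot('wrist','w4.png')
go([.4907,-.2795,.315],-.19)
for n,p in dict(hook=[.5339,-.2878,.279],eye=[.534,-.288,.325]).items(): print(n,proj(c,s,p))
d,_=shot('side','s4.png')
print(proj(d,s,[.5339,-.2878,.279]))
im=cv2.imread('pics/w4.png');s4=cv2.imread('pics/s4.png')
a=cv2.resize(im[60:260,200:440],(480,400),interpolation=cv2.INTER_CUBIC)
b=cv2.resize(s4[210:350,300:412],(320,400),interpolation=cv2.INTER_CUBIC)
cv2.imwrite('pics/c4.png',np.hstack([a,b]))"
```

```text
at 6.6 [ 0.4922 -0.2773  0.315 ] yaw -0.18949321608091577 F [-0.2582 -0.8338 -1.4843] op 0.1269665667294096
shift [0.  2.4 1.1] turn 0.001
hook (np.float64(322.56070458180216), np.float64(171.70449685235522))
eye (np.float64(324.766172189703), np.float64(192.32228559460458))
(np.float64(348.238458842246), np.float64(246.95138342266875))
```

View pics/c4.png

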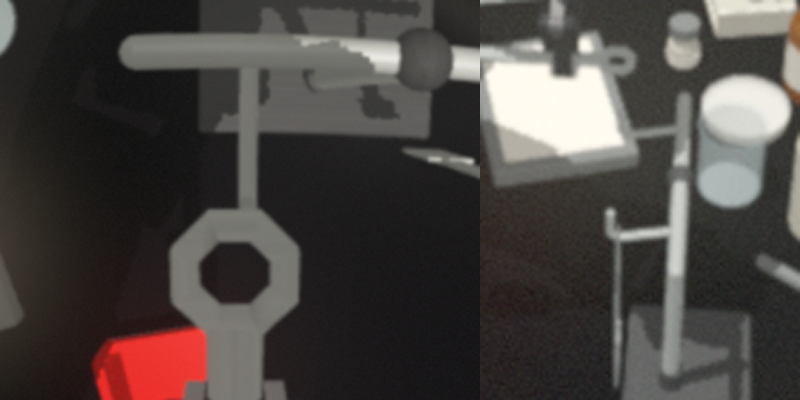

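```bash
python3 -c "
from h import *
c,s=shot('wrist')
Q=lambda u,v,z:onz(c,s,200+u/2,60+v/2,z)
print('eye',Q(235,272,.325),Q(235,330,.325))
print('rod',Q(248.5,80,.251),Q(248,195,.251))
print('bar',Q(125,52,.262),Q(390,58,.262))
M=R.from_rotvec(s['tcp_rot']).as_matrix()
print('eye in tool',M.T@(Q(235,272,.325)-s['eef_pos']))
go([.47,-.273,.315],-.19)"
```

```text
eye [ 0.5329 -0.2848  0.325 ] [ 0.5192 -0.2822  0.325 ]
rod [ 0.5754 -0.2976  0.251 ] [ 0.5375 -0.2903  0.251 ]
bar [ 0.5919 -0.2613  0.262 ] [ 0.5751 -0.3429  0.262 ]
eye in tool [-0.01   -0.0004 -0.0413]
at 6.7 [ 0.4921 -0.2775  0.3149] yaw -0.1898418311042157 F [ 0.5157  0.425  -0.7642] op 0.1289759362093038
shift [-0.1 -0.3 22.6] turn 0.0
```

Request:
{"api": "move_arm", "payload": {
  "steps": [
    [0, 0, 0, 10, 0],
    [0, 0, 1, 20, 0],
    [0, 0, 2, 30, 0],
    [0, 0, 2, 30, 0],
    [0, 0, 2, 30, 0],
    [0, 0, 2, 30, 0],
    [0, 0, 2, 30, 0],
    [0, 0, 2, 30, 0]
  ]
}}

```text
time: 7.37
eef_pos: [0.4624, -0.2742, 0.3147]
tcp_rot: [-2.122, 0.202, 2.122]
wrist_force: [-0.3, -0.0, -0.8]
opening: 0.129
```

```bash
python3 -c "
from h import *
c,s=shot('wrist','w5.png')
go([.47,-.273,.315],-.19)
for n,p in dict(hook=[.535,-.289,.279],foot=[.535,-.289,.254]).items(): print(n,proj(c,s,p))
im=cv2.imread('pics/w5.png')
cv2.imwrite('pics/c5.png',cv2.resize(im[90:210,260:380],(600,600),interpolation=cv2.INTER_CUBIC))"
```

```text
at 7.4167 [ 0.4624 -0.2741  0.3147] yaw -0.19002475135555305 F [-1.1408  0.4146 -1.2963] op 0.12759059035442522
shift [-0.3 -2.5 -7.2] turn -0.0
hook (np.float64(319.6085425782229), np.float64(118.5072881285151))
foot (np.float64(319.2891449071089), np.float64(117.27596759168149))
```

View pics/c5.png

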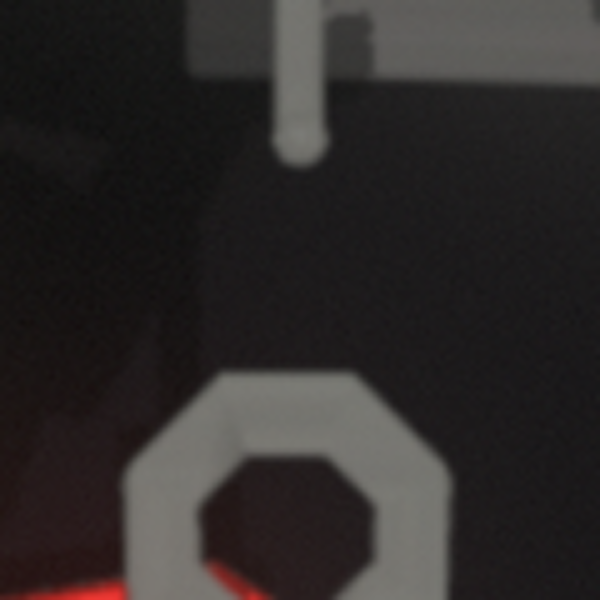

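```bash
python3 -c "
from h import *
c,s=shot('wrist')
h=onz(c,s,320,117.6,.279);print(h,onz(c,s,317.4,196.4,.325))
M=R.from_rotvec(s['tcp_rot']).as_matrix()
o=M@np.array([0,-.0004,-.0413])
go([*(h-o)[:2],.315],-.19)"
```

```text
[ 0.5355 -0.2893  0.279 ] [ 0.503  -0.2814  0.325 ]
at 7.4667 [ 0.4624 -0.2741  0.3147] yaw -0.1900457514322301 F [ 0.4534  0.3949 -1.3   ] op 0.1303049630153965
shift [ -0.3   1.5 -33.3] turn -0.0
```

Request:
{"api": "move_arm", "payload": {
  "steps": [
    [0, 0, 1.5, -12, 0],
    [0, 0, 1.5, -24, 0],
    [0, 0, 1.5, -33, 0],
    [0, 0, 1.5, -33, 0],
    [0, 0, 1.5, -33, 0],
    [0, 10, 1.5, -33, 0],
    [0, 25, 1.5, -33, 0],
    [0, 38, 1.5, -33, 0]
  ]
}}

```text
time: 8.13
eef_pos: [0.4937, -0.2816, 0.2756]
tcp_rot: [-2.121, 0.202, 2.122]
wrist_force: [0.2, -0.4, -0.2]
opening: 0.131
```

```bash
python3 -c "
from h import *
c,s=shot('wrist','w6.png')
go([.495,-.2815,.252],-.19)
im=cv2.imread('pics/w6.png')
print(proj(c,s,[.5355,-.2893,.279]))
cv2.imwrite('pics/c6.png',cv2.resize(im[130:250,260:380],(600,600),interpolation=cv2.INTER_CUBIC))"
```

```text
at 8.1833 [ 0.4929 -0.2811  0.2729] yaw -0.1903654332384183 F [-0.6093  0.2686 -3.1078] op 0.12998425159545154
shift [20.9  0.1 -2.2] turn -0.0
(np.float64(317.6529948105354), np.float64(189.68017652437229))
```

View pics/c6.png

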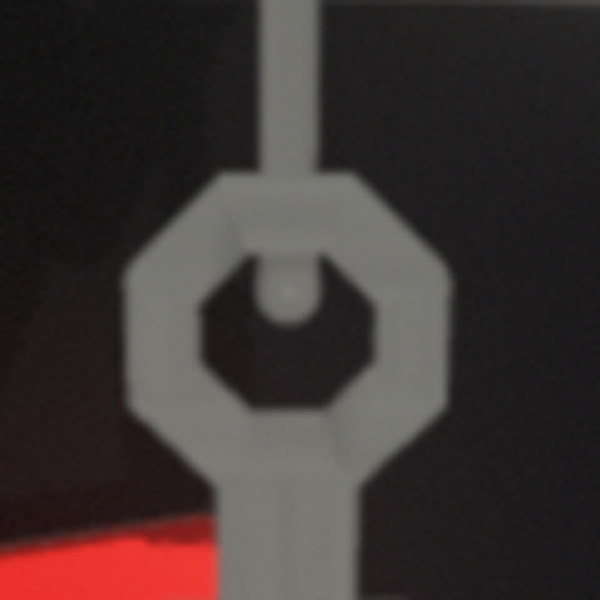

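Request:
{"api": "move_arm", "payload": {
  "steps": [
    [0, 0, 0, -2.5, 0],
    [0, 4, 0, -2.5, 0],
    [0, 10, 0, -2.5, 0],
    [0, 16, 0, -2.5, 0],
    [0, 21, 0, -2.5, 0],
    [0, 24, 0, -2.5, 0],
    [0, 24, 0, -2.5, 0],
    [0, 24, 0, -2.5, 0]
  ]
}}

```text
time: 8.85
eef_pos: [0.4968, -0.2823, 0.2527]
tcp_rot: [-2.121, 0.202, 2.122]
wrist_force: [0.7, 0.2, -0.9]
opening: 0.131
```

```bash
python3 -c "
from h import *
c,s=shot('wrist','w7.png')
go([.495,-.2815,.252],-.19)
im=cv2.imread('pics/w7.png')
cv2.imwrite('pics/c7.png',cv2.resize(im[130:250,260:380],(400,400),interpolation=cv2.INTER_CUBIC))"
```

```text
at 8.9 [ 0.4969 -0.2823  0.2529] yaw -0.19019748698481428 F [ 0.1348 -0.1242 -0.4836] op 0.13109639446812896
shift [ 0.9 -0.5  2. ] turn -0.0
```

View pics/c7.png

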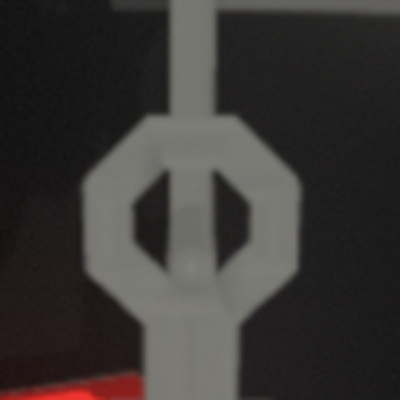

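The hook end stands inside the eye: tip at crop (192,268), rod behind it. I lower slightly and release.

Request:
{"api": "move_arm", "payload": {
  "steps": [
    [0, 2, 0, 0, 0],
    [0, 4, 0, 0, 0],
    [0, 4, 0, 0, 0],
    [50, 4, 0, 0, 0],
    [50, 4, 0, 0, 0],
    [50, 4, 0, 0, 0],
    [50, 4, 0, 0, 0],
    [50, 4, 0, 0, 0]
  ]
}}

```text
time: 9.57
eef_pos: [0.4968, -0.2823, 0.2489]
tcp_rot: [-2.122, 0.202, 2.121]
wrist_force: [0.9, -0.1, -0.7]
opening: 0.585
```

Request:
{"api": "move_arm", "payload": {
  "steps": [
    [50, 4, 0, 0, 0],
    [50, 0, 0, 0, 0],
    [50, -10, 0, 0, 0],
    [50, -25, 0, 0, 0],
    [50, -45, 0, 0, 0],
    [50, -70, 0, 0, 0],
    [50, -95, 0, 0, 0],
    [50, -110, 0, 0, 0]
  ]
}}

```text
time: 10.23
eef_pos: [0.4971, -0.2825, 0.3626]
tcp_rot: [-2.126, 0.204, 2.119]
wrist_force: [-0.3, 0.6, 0.7]
opening: 0.584
```

```bash
python3 -c "
from h import *
d,s=shot('side','s8.png');c,s=shot('wrist','w8.png');
im=cv2.imread('pics/s8.png');w=cv2.imread('pics/w8.png')
cv2.imwrite('pics/c8.png',np.hstack([cv2.resize(im[210:360,300:420],(320,400),interpolation=cv2.INTER_CUBIC),cv2.resize(w[100:300,220:420],(400,400))]))
tab=np.array([.5504,.2195]);
go([.49,.2,.36],np.radians(-42))"
```

```text
at 10.3333 [ 0.4975 -0.2827  0.3626] yaw -0.19015355156928365 F [ 0.2     0.0063 -0.8383] op 0.5841257775560765
shift [   1.  -472.6   98.6] turn 0.543
```

View pics/c8.png

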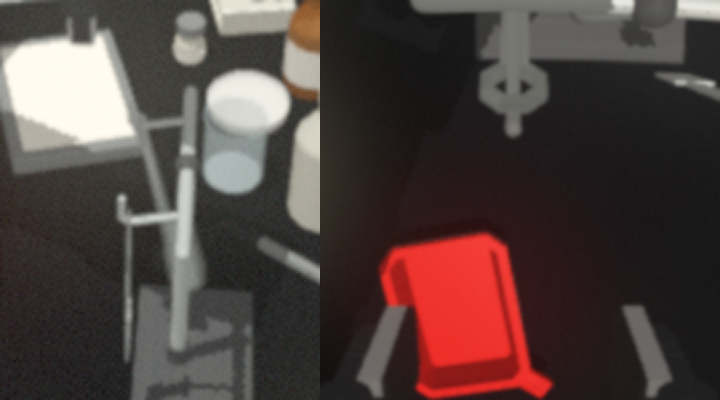

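The scoop hangs by its eye on the rod (wrist crop, around (513,95)), released. Now the tab.

```bash
python3 -c "
from h import *
go([.5606,.2108,.19],np.radians(-43))"
```

```text
at 10.3333 [ 0.4975 -0.2827  0.3626] yaw -0.19015355156928365 F [ 0.2     0.0063 -0.8383] op 0.5841257775560765
shift [ 171.3 -497.    32.2] turn 0.56
```

Request:
{"api": "move_arm", "payload": {
  "steps": [
    [50, 0, -20, 1, 0],
    [50, 0, -50, 3, 0.07],
    [50, 0, -85, 6, 0.15],
    [50, 0, -120, 8, 0.23],
    [50, 0, -155, 10, 0.31],
    [50, 0, -190, 12, 0.39],
    [50, 0, -225, 15, 0.47],
    [50, 0, -260, 17, 0.56]
  ]
}}

```text
time: 11.0
eef_pos: [0.5288, -0.022, 0.3585]
tcp_rot: [-1.78, 0.705, 1.781]
wrist_force: [1.1, -0.6, -0.2]
opening: 0.585
```

```bash
python3 -c "
from h import *
go([.5606,.2108,.19],np.radians(-43))"
```

```text
at 11.0 [ 0.5288 -0.022   0.3585] yaw -0.7541670871101133 F [ 1.1286 -0.6462 -0.1766] op 0.5853942126630749
shift [ 168.5 -191.5  136.2] turn -0.004
```

Request:
{"api": "move_arm", "payload": {
  "steps": [
    [50, 20, -24, 17, 0],
    [50, 45, -50, 35, 0],
    [50, 70, -76, 54, 0],
    [50, 95, -102, 72, 0],
    [50, 120, -128, 91, 0],
    [50, 145, -154, 109, 0],
    [50, 165, -176, 125, 0],
    [50, 168, -190, 136, 0]
  ]
}}

```text
time: 11.67
eef_pos: [0.5574, 0.2099, 0.1865]
tcp_rot: [-1.78, 0.705, 1.79]
wrist_force: [0.4, -0.8, 0.5]
opening: 0.587
```

Request:
{"api": "move_arm", "payload": {
  "steps": [
    [50, 0, 0, 0, 0],
    [50, 0, 0, 0, 0],
    [50, 0, 0, 0, 0],
    [50, 0, 0, 0, 0],
    [50, 0, 0, 0, 0],
    [50, 0, 0, 0, 0],
    [50, 0, 0, 0, 0],
    [50, 0, 0, 0, 0]
  ]
}}

```text
time: 12.33
eef_pos: [0.5594, 0.2076, 0.191]
tcp_rot: [-1.783, 0.702, 1.782]
wrist_force: [-0.3, 0.6, -0.0]
opening: 0.582
```

```bash
python3 -c "
from h import *
c,s=shot('wrist','w9.png')
go([.5606,.2108,.083],np.radians(-43))
for n,p in dict(end=[.5597,.2112,.099],tab=[.5504,.2203,.099],far=[.4325,.3645,.09]).items(): print(n,proj(c,s,p))
im=cv2.imread('pics/w9.png')
cv2.imwrite('pics/c9.png',cv2.resize(im[120:320,210:430],(660,600),interpolation=cv2.INTER_CUBIC))"
```

```text
at 12.3833 [0.5594 0.2077 0.1909] yaw -0.7504776490667371 F [ 0.3853 -0.1669 -0.3941] op 0.5840248194900114
shift [107.9  -3.1   1.2] turn 0.0
end (np.float64(314.6345125272943), np.float64(212.05828721819253))
tab (np.float64(314.31306848962276), np.float64(227.09871508895628))
far (np.float64(293.3295873599141), np.float64(372.32695432065293))
```

View pics/c9.png

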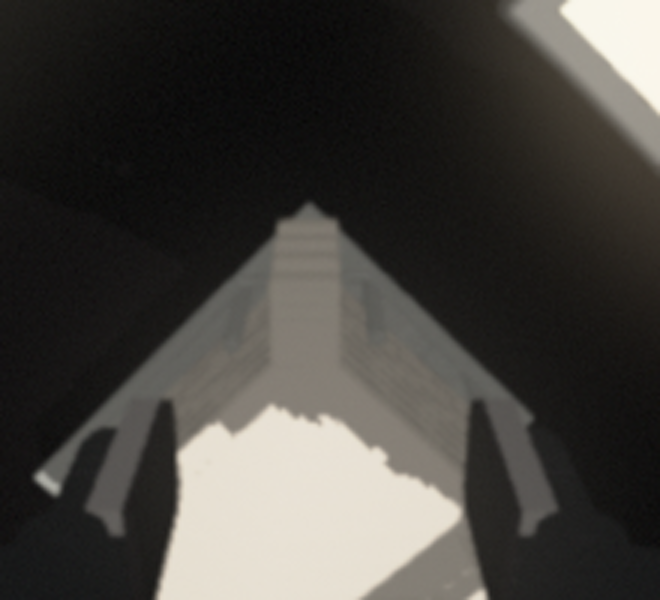

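Tab is centred at crop (306,320), pointing straight up the picture, with its end edge near v=280; it sits about 5 mm to the tool's -y. Nothing is in the way of straddling it.

Request:
{"api": "move_arm", "payload": {
  "steps": [
    [45, 15, -5, 1, 0],
    [45, 35, -5, 1, 0],
    [45, 55, -5, 1, 0],
    [45, 75, -5, 1, 0],
    [45, 92, -5, 1, 0],
    [45, 104, -5, 1, 0],
    [45, 108, -5, 1, 0],
    [45, 108, -5, 1, 0]
  ]
}}

```text
time: 13.05
eef_pos: [0.5617, 0.2122, 0.0821]
tcp_rot: [-1.782, 0.703, 1.784]
wrist_force: [-0.3, 0.7, 0.2]
opening: 0.523
```

Request:
{"api": "move_arm", "payload": {
  "steps": [
    [0, 0, 0, 0, 0],
    [0, 0, 0, 0, 0],
    [0, 0, 0, 0, 0],
    [0, 0, 0, 0, 0],
    [0, 0, 0, 0, 0],
    [0, 0, 0, 0, 0],
    [0, 0, 0, 0, 0],
    [0, 0, 0, 0, 0]
  ]
}}

```text
time: 13.72
eef_pos: [0.5627, 0.2125, 0.084]
tcp_rot: [-1.784, 0.701, 1.781]
wrist_force: [0.0, -0.4, 6.4]
opening: 0.21
```

```bash
python3 -c "
from h import *
c,s=shot('wrist','w10.png');d,_=shot('side','s10.png')
go([.5606,.2108,.083],np.radians(-43))"
```

```text
at 13.8167 [0.5627 0.2125 0.084 ] yaw -0.7501589288969418 F [-1.44   -1.0793  6.4144] op 0.2093155061880991
shift [1.  2.7 0.4] turn 0.0
```

Request:
{"api": "move_arm", "payload": {
  "steps": [
    [0, -1, 0, 0, 0],
    [0, -2, 0, 0, 0],
    [0, -3, 0, 0, 0],
    [0, -4, 0, 0, 0],
    [0, -5, 0, 0, 0],
    [0, -6, 0, 0, 0],
    [0, -7, 0, 0, 0],
    [0, -8, 0, 0, 0]
  ]
}}

```text
time: 14.48
eef_pos: [0.5617, 0.2123, 0.0907]
tcp_rot: [-1.782, 0.702, 1.784]
wrist_force: [-2.3, 2.4, -5.0]
opening: 0.204
```

Request:
{"api": "move_arm", "payload": {
  "steps": [
    [0, -1, 0, 0, 0],
    [0, -1.5, 0, 0, 0],
    [0, -2, 0, 0, 0],
    [0, -2.5, 0, 0, 0],
    [0, -3, 0, 0, 0],
    [0, -3.5, 0, 0, 0],
    [0, -4, 0, 0, 0],
    [0, -4, 0, 0, 0]
  ]
}}

```text
time: 15.15
eef_pos: [0.5622, 0.2121, 0.0951]
tcp_rot: [-1.784, 0.702, 1.783]
wrist_force: [-3.0, 1.7, -1.4]
opening: 0.207
```

```bash
python3 -c "
from h import *
c,s=shot('wrist','w11.png');d,_=shot('side','s11.png')
go([.5606,.2108,.083],np.radians(-43)); print(s['ft_torque'])
a=cv2.imread('pics/s10.png');b=cv2.imread('pics/s11.png')
f=lambda i:cv2.resize(i[155:215,280:345],(390,360),interpolation=cv2.INTER_CUBIC)
x=cv2.imread('pics/w10.png');y=cv2.imread('pics/w11.png')
g=lambda i:cv2.resize(i[130:400,130:510],(330,234))
cv2.imwrite('pics/c11.png',np.vstack([np.hstack([f(a),f(b)]),np.hstack([cv2.resize(x[130:400,130:510],(390,240)),cv2.resize(y[130:400,130:510],(390,240))])]))"
```

```text
at 15.25 [0.5621 0.2121 0.095 ] yaw -0.7501191357031715 F [-2.6595  0.2523 -1.3432] op 0.2048893916133003
shift [12.   2.   0.2] turn 0.0
[-0.0532  0.4339 -0.0191]
```

```bash
cat > flow.py <<'E'
from h import *
import sys
d,s=shot('side','cur.png')
a=cv2.imread('pics/s10.png',0);b=cv2.imread('pics/cur.png',0)
C=np.array([.4895,.294]);r=lambda x,y:np.r_[C+R.from_euler('z',2.5,degrees=True).as_matrix()[:2,:2]@np.array([x,y])/1000,.097]
pts=dict(near=r(52,-72),tab=r(52,-73),NE=r(52,70),SW=r(-52,-72),far=r(-50,70),midW=r(-53,0),midE=r(53,0),midN=r(0,73),midS=r(0,-73),stacklow=r(20,-75)-[0,0,.05],caddy=r(-50,-80)-[0,0,.093])
for n,P in pts.items():
    u,v=proj(d,s,P);up=np.array(proj(d,s,P+[0,0,.01]))-(u,v)
    p,st,e=cv2.calcOpticalFlowPyrLK(a,b,np.float32([[[u,v]]]),None,winSize=(11,11),maxLevel=0)
    q=p[0,0]-(u,v);print(n,(round(u),round(v)),'flow',q,'~rise mm',round(float(10*q@up/(up@up)),1),e[0,0])
print(s['wrist_force'],s['eef_pos'])
E
python3 flow.py
```

```text
near (331, 183) flow [-0.008 -2.525] ~rise mm 10.1 2.2102273
tab (331, 183) flow [-0.0147 -2.5424] ~rise mm 10.1 2.1306818
NE (325, 160) flow [-0.1206 -0.3557] ~rise mm 1.5 5.2112603
SW (299, 186) flow [-0.4451 -1.1391] ~rise mm 4.6 7.038998
far (296, 162) flow [0.0578 0.4183] ~rise mm -1.7 2.6844008
midW (297, 173) flow [0.0675 0.1957] ~rise mm -0.8 3.3997934
midE (328, 171) flow [-0.2829 -3.1168] ~rise mm 12.7 2.529442
midN (310, 160) flow [0.0737 0.0385] ~rise mm -0.2 2.6363637
midS (315, 184) flow [ 0.2063 -1.994 ] ~rise mm 7.9 1.3538224
stacklow (321, 196) flow [-0.0216  0.5038] ~rise mm -2.1 1.300878
caddy (301, 210) flow [ 0.0339 -0.008 ] ~rise mm 0.0 1.1208677
[-2.6595  0.2523 -1.3432] [0.5621 0.2121 0.095 ]
```

The optical flow shows peeling as wanted: near corner up about 10 mm, far corner about 0, stack still. I continue gently.

Request:
{"api": "move_arm", "payload": {
  "steps": [
    [0, -0.5, 0, 0, 0],
    [0, -1, 0, 0, 0],
    [0, -1.5, 0, 0, 0],
    [0, -2, 0, 0, 0],
    [0, -2.5, 0, 0, 0],
    [0, -3, 0, 0, 0],
    [0, -3, 0, 0, 0],
    [0, -3, 0, 0, 0]
  ]
}}

```text
time: 15.97
eef_pos: [0.5621, 0.2123, 0.0978]
tcp_rot: [-1.783, 0.702, 1.783]
wrist_force: [-0.8, -0.1, -0.7]
opening: 0.204
```

```bash
python3 flow.py
```

```text
near (331, 183) flow [-0.1109 -3.4061] ~rise mm 13.6 2.5371902
tab (331, 183) flow [-0.1174 -3.4207] ~rise mm 13.7 2.6934402
NE (325, 160) flow [-0.0513 -0.4786] ~rise mm 2.0 6.2729855
SW (299, 186) flow [-0.5726 -0.9474] ~rise mm 3.9 9.584969
far (296, 162) flow [-0.0305  0.4253] ~rise mm -1.7 2.4341426
midW (297, 173) flow [-0.0541  0.1751] ~rise mm -0.7 3.3938532
midE (328, 171) flow [-0.2255 -3.7744] ~rise mm 15.3 2.4788222
midN (310, 160) flow [ 0.0733 -0.0672] ~rise mm 0.3 3.2722108
midS (315, 184) flow [-8.9303 -1.6227] ~rise mm 7.7 5.633781
stacklow (321, 196) flow [ 0.0616 -0.1509] ~rise mm 0.6 1.0906508
caddy (301, 210) flow [0.0298 0.0344] ~rise mm -0.2 0.94008267
[-0.7677 -0.1069 -0.6916] [0.5621 0.2123 0.0978]
```

Request:
{"api": "move_arm", "payload": {
  "steps": [
    [0, -0.5, 0, 0, 0],
    [0, -1, 0, 0, 0],
    [0, -1.5, 0, 0, 0],
    [0, -2, 0, 0, 0],
    [0, -2.5, 0, 0, 0],
    [0, -3, 0, 0, 0],
    [0, -3, 0, 0, 0],
    [0, -3, 0, 0, 0]
  ]
}}

```text
time: 16.68
eef_pos: [0.562, 0.2123, 0.1008]
tcp_rot: [-1.783, 0.702, 1.783]
wrist_force: [-0.5, 0.4, -2.3]
opening: 0.209
```

```bash
python3 flow.py
```

```text
near (331, 183) flow [-0.1504 -4.2151] ~rise mm 16.8 2.528409
tab (331, 183) flow [-0.1556 -4.226 ] ~rise mm 16.9 2.701188
NE (325, 160) flow [-0.0345 -0.7006] ~rise mm 2.9 6.5826445
SW (299, 186) flow [-0.6665 -1.4934] ~rise mm 6.1 11.941374
far (296, 162) flow [-0.1509  0.455 ] ~rise mm -1.8 2.9974174
midW (297, 173) flow [-0.0475  0.0948] ~rise mm -0.4 4.034866
midE (328, 171) flow [-0.188 -4.485] ~rise mm 18.2 2.4925103
midN (310, 160) flow [ 0.1591 -0.1492] ~rise mm 0.6 3.8006198
midS (315, 184) flow [-8.4066 -2.1141] ~rise mm 9.6 4.3434916
stacklow (321, 196) flow [-0.0526  0.0651] ~rise mm -0.3 1.1624484
caddy (301, 210) flow [0.0285 0.0224] ~rise mm -0.1 1.2195247
[-0.496   0.3903 -2.2815] [0.562  0.2123 0.1008]
```

Request:
{"api": "move_arm", "payload": {
  "steps": [
    [0, -1, 0, 0, 0],
    [0, -2, 0, 0, 0],
    [0, -3, 0, 0, 0],
    [0, -4, 0, 0, 0],
    [0, -5, 0, 0, 0],
    [0, -6, 0, 0, 0],
    [0, -7, 0, 0, 0],
    [0, -8, 0, 0, 0]
  ]
}}

```text
time: 17.4
eef_pos: [0.562, 0.2123, 0.1089]
tcp_rot: [-1.783, 0.702, 1.783]
wrist_force: [0.2, 0.9, -1.6]
opening: 0.207
```

```bash
python3 flow.py
```

```text
near (331, 183) flow [-0.2089 -6.3721] ~rise mm 25.4 2.215909
tab (331, 183) flow [-0.214  -6.3801] ~rise mm 25.5 2.4165807
NE (325, 160) flow [ 0.1739 -5.0467] ~rise mm 20.8 14.13094
SW (299, 186) flow [-1.4003 -5.7337] ~rise mm 23.1 16.822573
far (296, 162) flow [ 0.2977 -0.5686] ~rise mm 2.3 14.627841
midW (297, 173) flow [ 0.2951 -0.0887] ~rise mm 0.3 8.478564
midE (328, 171) flow [-0.28   -6.8233] ~rise mm 27.7 1.8992769
midN (310, 160) flow [ 0.4407 -5.1194] ~rise mm 21.0 7.0325413
midS (315, 184) flow [-6.3925 -5.0267] ~rise mm 20.9 1.2210743
stacklow (321, 196) flow [-0.0425  0.0731] ~rise mm -0.3 1.1490186
caddy (301, 210) flow [0.0192 0.0418] ~rise mm -0.2 1.0816115
[ 0.177   0.9414 -1.5727] [0.562  0.2123 0.1089]
```

Request:
{"api": "move_arm", "payload": {
  "steps": [
    [0, -2, 0, 0, 0],
    [0, -5, 0, 0, 0],
    [0, -10, 0, 0, 0],
    [0, -18, 0, 0, 0],
    [0, -28, 0, 0, 0],
    [0, -40, 0, 0, 0],
    [0, -52, 0, 0, 0],
    [0, -60, 0, 0, 0]
  ]
}}

```text
time: 18.12
eef_pos: [0.5625, 0.2125, 0.1711]
tcp_rot: [-1.784, 0.701, 1.781]
wrist_force: [-0.6, -0.3, 0.4]
opening: 0.21
```

```bash
python3 -c "
from h import *
d,s=shot('side','s12.png');t,s=shot('top','t12.png');c,s=shot('wrist','w12.png')
go([.5,.0129,.15]);
a=cv2.imread('pics/s10.png');b=cv2.imread('pics/s12.png')
f=lambda i:cv2.resize(i[120:220,265:365],(400,400),interpolation=cv2.INTER_CUBIC)
cv2.imwrite('pics/c12.png',np.hstack([f(a),f(b)]))
# white-ish mask bounding
g=cv2.imread('pics/t12.png');
print(proj(d,s,[.5504,.2203,.1645]),proj(d,s,[.4325,.3645,.16]))"
```

```text
at 18.2667 [0.5623 0.2124 0.1697] yaw -0.7501940677118828 F [-0.2965 -0.0246 -1.2585] op 0.20342275940212534
shift [ 19.5 188.4 -90.4] turn 0
(np.float64(332.3825921280196), np.float64(166.01960903070164)) (np.float64(293.4808775132375), np.float64(146.16693602309195))
```

View pics/c12.png

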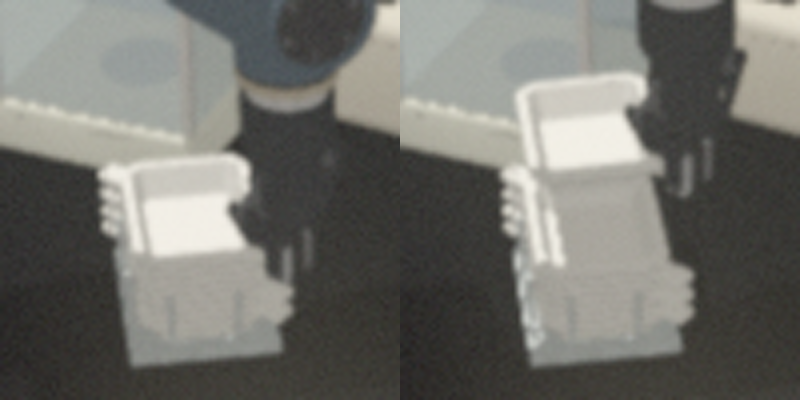

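The last picture shows one tray hanging level from the fingers, with the stack of seven unmoved in its caddy. Now to the panel.

```bash
python3 -c "
from h import *
go([.573,-.0686,.15])"
```

```text
at 18.2667 [0.5623 0.2124 0.1697] yaw -0.7501940677118828 F [-0.2965 -0.0246 -1.2585] op 0.20342275940212534
shift [  19.6  198.3 -199.4] turn 0
```

Moving smoothly, first at the present height.

Request:
{"api": "move_arm", "payload": {
  "steps": [
    [0, 0, 3, -3, 0],
    [0, 0, 10, -10, 0],
    [0, 0, 20, -20, 0],
    [0, 0, 33, -33, 0],
    [0, 0, 48, -48, 0],
    [0, 0, 64, -64, 0],
    [0, 0, 80, -80, 0],
    [0, 0, 96, -96, 0]
  ]
}}

```text
time: 18.93
eef_pos: [0.5663, 0.0743, 0.1684]
tcp_rot: [-1.782, 0.703, 1.784]
wrist_force: [0.3, 0.4, -1.0]
opening: 0.205
```

Request:
{"api": "move_arm", "payload": {
  "steps": [
    [0, 2, 16, -16, 0],
    [0, 4, 32, -32, 0],
    [0, 8, 48, -48, 0],
    [0, 12, 64, -64, 0],
    [0, 15, 79, -79, 0],
    [0, 18, 90, -91, 0],
    [0, 19, 98, -99, 0],
    [0, 20, 102, -103, 0]
  ]
}}

```text
time: 19.6
eef_pos: [0.5721, -0.0703, 0.1484]
tcp_rot: [-1.781, 0.704, 1.783]
wrist_force: [0.2, 0.9, -0.5]
opening: 0.205
```

Request:
{"api": "move_arm", "payload": {
  "steps": [
    [0, 0, 0, 0, 0],
    [0, 0, 0, 0, 0],
    [0, 0, 0, 0, 0],
    [0, 0, 0, 0, 0],
    [0, 0, 0, 0, 0],
    [0, 0, 0, 0, 0],
    [0, 0, 0, 0, 0],
    [0, 0, 0, 0, 0]
  ]
}}

```text
time: 20.27
eef_pos: [0.5726, -0.068, 0.1488]
tcp_rot: [-1.783, 0.702, 1.783]
wrist_force: [0.6, 0.4, -0.9]
opening: 0.209
```

```bash
python3 -c "
from h import *
d,s=shot('side','s13.png');t,s=shot('top','t13.png')
go([.573,-.0686,.15])
im=t['image'].astype(int)
t1=cv2.imread('pics/top1.png')[:,:,::-1].astype(int)
# stack shift: flow of caddy/stack; tray: bright region around the panel
C=np.array([.5004,.0129,.15]);u,v=proj(t,s,C);print('expected',u,v)
m=(im.min(2)>110).astype('uint8');m[:, :240]=0;m[:,400:]=0;m[:165]=0;m[270:]=0
for c in cv2.findContours(m,0,1)[0]:
    if cv2.contourArea(c)>400:
        r=cv2.minAreaRect(c);print(r,onz(t,s,*r[0],.16),cv2.contourArea(c))
# scoop hanging: compare stand area with s12
a=cv2.imread('pics/s12.png',0);b=cv2.imread('pics/s13.png',0);k=cv2.imread('pics/s8.png',0)
print('stand diff s12-s13',np.abs(a[235:350,320:380].astype(int)-b[235:350,320:380]).mean())
a=cv2.imread('pics/side1.png',0)
for n,(x,y) in dict(beaker=(388,268),amber=(417,225),washer=(422,270),jar=(371,225),rack=(390,200),marker=(410,306),caddy=(302,205)).items():
    p,st,e=cv2.calcOpticalFlowPyrLK(a,b,np.float32([[[x,y]]]),None,winSize=(15,15),maxLevel=0);print(n,p[0,0]-(x,y),e[0,0])
cv2.imwrite('pics/c13.png',np.hstack([cv2.resize(cv2.imread('pics/s13.png')[120:360,260:440],(360,480)),cv2.resize(cv2.imread('pics/t13.png')[150:260,240:340],(400,440))[:440]  if False else cv2.resize(cv2.imread('pics/t13.png')[140:270,230:350],(430,480))]))
"
```

```text
at 20.3667 [ 0.5726 -0.0681  0.1488] yaw -0.7500874481458426 F [ 0.4929 -0.0733 -0.4515] op 0.2105670834841568
shift [-1.2  0.1 -0.6] turn 0
expected 309.0622658895158 206.63938609911602
((298.50347900390625, 208.04139709472656), (38.36701583862305, 34.380828857421875), 85.2363510131836) [0.4953 0.0463 0.16  ] 933.5
((246.5, 209.0), (40.0, 13.0), 90.0) [0.4918 0.2114 0.16  ] 477.0
stand diff s12-s13 22.810289855072465
beaker [0.0711 0.1143] 1.2970834
amber [-0.072 -0.001] 1.4279166
washer [0.0067 0.0502] 1.0452778
jar [ 0.0055 -0.009 ] 2.848611
rack [0.003  0.0125] 1.3218056
marker [-0.3875 -0.2242] 2.1616666
caddy [0.4238 0.2341] 21.727222
```

The viewer's limit is reached, so the final checks are numeric: the scoop on the hook and the tray's position.

```bash
python3 -c "
from h import *
d,s=shot('side','s14.png')
g={k:cv2.imread('pics/'+k+'.png',0).astype(int) for k in ['side1','s8','s12','s14']}
for z in (.24,.2,.16,.12):
    u,v=proj(d,s,[.545,-.291,z]);v=round(v);print(z,round(u),v)
    for k in g: print(k,g[k][v,round(u)-14:round(u)+14])
c,s=shot('wrist')
# tray rim in wrist picture vs. before move (rigid in hand => same pixels)
a=cv2.imread('pics/w12.png',0);b=cv2.cvtColor(c['image'],cv2.COLOR_RGB2GRAY)
for p in [[.5504,.2203,.18],[.535,.23,.18],[.50,.26,.18]]:
    u,v=proj(c,s,np.array(p)+[.5726-.5623,-.0681-.2124,.1488-.1697]);q,st,e=cv2.calcOpticalFlowPyrLK(a,b,np.float32([[[u,v]]]),None,winSize=(31,31),maxLevel=1);print((u,v),q[0,0]-(u,v),e)
"
```

```text
0.24 353 260
side1 [249 248 247 246 241 239 238 236 233 228 218 191 169 163 155 126  86  70
  64  63  65  65  65  62  65  63  65  67]
s8 [248 248 247 245 240 239 237 236 232 227 219 187 155 135 133 128 112  78
  62  59  64  64  61  63  63  62  62  62]
s12 [249 249 247 245 241 239 237 236 234 227 218 187 155 137 134 133 131 110
  86  66  65  64  62  66  65  63  61  67]
s14 [173 175 175 173 169 165 167 166 165 161 153 129 119 127 126 127 120  84
  53  46  48  49  48  44  45  45  45  53]
0.2 353 272
side1 [65 65 64 63 62 64 67 63 65 64 66 64 62 62 62 64 65 64 61 63 60 60 62 62
 65 63 73 91]
s8 [ 62  63  58  60  62  64  64  60  64  64  61  62  62  63  63  89 120 139
 133 113  84  64  60  61  61  61  73  91]
s12 [ 70  64  65  62  62  66  63  65  65  66  63  62  63  61  61  64  65  88
 127 144 146 128  94  68  63  68  77  89]
s14 [ 46  49  46  50  52  51  48  50  50  52  47  48  49  45  43  53  91 127
 137 131 100  63  40  39  44  53  66  83]
0.16 352 284
side1 [ 64  60  64  61  61  92 152 185 168 112  68  60  60  59  59  59  57  58
  53  58  59  56  57  61  56  59  53  81]
s8 [ 52  54  55
[... 412 characters left out ...]
  51  55  50  53  57
  52  54  51  50  52  53  53  56  61 108]
s8 [ 47  45  48  45  49  43  48  48  56  92 109  81  46  48  47  47  44  41
  43  44  48  57  84 105 118 128 135 146]
s12 [ 52  57  57  51  53  52  55  55  66 100 112  83  57  53  56  55  51  52
  57  53  51  46  50  55  52  49  59 108]
s14 [ 50  42  46  40  45  40  40  46  60  95 105  81  51  49  41  43  44  42
  43  42  42  42  47  51  88 129 141 145]
(np.float64(323.0447758238392), np.float64(298.8957025777763)) [ 33.3031 -86.2255] [[50.2518]]
(np.float64(328.9876952971754), np.float64(324.999409731789)) [ 0.4822 -7.4099] [[43.4148]]
(np.float64(330.466553797989), np.float64(378.24366501553345)) [-16.0927  38.9318] [[43.4148]]
```

```bash
python3 -c "
from h import *
d,s=shot('side','s15.png');t,s=shot('top','t15.png')
C=np.array([.5004,.0129,.163])
for n,c in (('side',d),('top',t)):
    f='s15' if n=='side' else 't15'
    a=cv2.imread('pics/'+f+'.png').astype(int)
    hsv=cv2.cvtColor(a.astype('uint8'),cv2.COLOR_BGR2HSV)
    P=[proj(c,s,C+[x,y,0]) for x in(-.055,.055) for y in (-.075,.075)];print(n,np.round(P))
    u0,v0=np.int32(np.min(P,0))-12;u1,v1=np.int32(np.max(P,0))+12
    print(u0,v0);g=hsv[v0:v1:3,u0:u1:3,2]
    print('\n'.join(''.join(' .:-=+*#%@'[min(9,x//26)] for x in r) for r in g))
go([.573,-.0686,.15])"
```

```text
side [[305. 225.]
 [302. 193.]
 [345. 222.]
 [339. 191.]]
289 178
:+*%#@@@@@@@%%*::-+++++
::+%#@@@@@@@%%%:::-++++
.:*#%@@@@@@@%%*::::::::
::**#%%%###***@%*::::::
::#***********#%+::::::
::#***#*##%%%%%%#::::::
::+**%%%%%#####%@=:::::
::+**###########%*:::::
.:-****#####%%%%%*-::::
:::#***#%%@@@@@%#+-::::
..:+*********#%%+=-::::
...--+*********===-::::
....:=**********-::::::
.....-**********+::::::
.....:***********=:::::
......*************::=:
...:--+**********=-::=:
..::****#********+-::=:
..:-**************-::::
..:-+*************=::.:
top [[333. 224.]
 [285. 224.]
 [333. 189.]
 [286. 189.]]
273 177
.. ... ..    .==:====+++
   . .   .   .==:=======
... .. ...   :==:=======
 ....        ===::-=====
 ..  .:-==-=====***-:::-
 ..*=@@@@@*++======--:..
 ..*@#%%%%+*+=======----
...*@#@@@***=++:::::::=-
 ..*@#@@****+*=.::::::::
 ..#@#@@****++::------::
...*@#@@****==----------
.. *@#@@****=:------=---
  .+@#@****=::----------
   :@#@****-:-------=---
   :%#***+++:-----------
   .-@%****-------------
   .-######:----------=-
   .-==----:--------=---
    -.--..:---------=---
         .:------===-=--
at 20.5667 [ 0.5726 -0.0682  0.1488] yaw -0.7502063951623765 F [-0.3293  0.3598 -0.7117] op 0.2032877897522458
shift [-1.2 -0.  -0.6] turn 0
```

```bash
python3 -c "
from plant import bot
bot.sign_off();s=bot.sense();print(s['time'],s['eef_pos'],s['opening'],s['wrist_force'])"
```

```text
the job is handed in; nothing more can be done
the job is handed in; nothing more can be done
```

The scoop is on the free hook, and the top tray was peeled off and is held over the middle of the light panel. I handed the job in at about 20.6 s of robot time. `sign_off` gives no verdict, so what follows rests on my own checks.

- **Scoop:** The wrist view showed the eye threaded on the hook's rod after release. Later side-view pixels show it still hanging, swinging a little and well under the angle limit.
- **Peel:** Image motion in the side view showed the tab corner up by about 17 mm while the far corner had not moved measurably. The tray then came free alone, and the stack and caddy did not move.
- **Final pose:** The tray is about level (roughly 2–3° of tilt, measured before carrying it over). Its left and front edges match the predicted outline over the panel to about 1 pixel (3 mm). Its middle is about 125 mm above the panel by the arm's pose, and the finger opening is unchanged.
- **Bystanders:** No bystander I checked (amber, washer, beaker, jar, rack, marker) shifted by more than 0.5 pixel. I did not check the petri dish.

Some checks failed or were weak:
- The whole-region brightness comparison at the stand was useless, because the tray and its shadow fell in the same area.
- Image tracking of the held tray in the wrist view failed on its plain surface. The caddy's reading against the first picture was unreliable too, so I used the edge positions and the peel-time tracking instead.
- I tried to view a final picture, but the 12-picture limit had been reached, so the last checks were by numbers only.

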